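# Set the light and present the dish for a food photograph

## Robot

A 6-joint arm with a two-finger parallel gripper is mounted at the origin on the work surface. World frame = base frame: x ahead of the robot, y to its left, z up, the work surface at z = 0. Lengths are in m, angles in degrees, forces in N, time in s.
With the tool pointing down it reaches from about 0.325 to 0.85 m from the base axis. Payload 15.5 kg.
Tool frame: the origin (TCP) lies midway between the tips of the shut fingers; the grasp point (between the pads) lies 19 mm behind it; z points along the fingers, y is the line along which they close (so a half turn about z gives the same grasp; the last joint's range is limited). The gripper opens to 91 mm and grips with 3 to 60 N. Pads are 32 mm wide; open, the fingers measure 118 mm over their backs; the gripper's body (76 mm by 178 mm) begins 60 mm behind the grasp point.
Start: joints at [58.127, 28.281, 77.091, -0, 74.628, -5.472], TCP at [0.278, 0.56, 0.191] pointing down, gripper open.
Joint ranges: [-166.48, 166.48], [-47.26, 123.95], [12.59, 153.08], [-70.14, 250.14], [6.76, 159.57], [-176.63, 176.63]. Speed limits (degrees/s): [108.29, 108.29, 147.25, 172.46, 172.46, 172.46].

## Interface

Orientations are given as a 3x3 rotation matrix whose columns are the frame's x, y, z axes.
In Python, from bench import ctrl gives the robot as it stands. The module is installed in compiled form; this text tells all that it offers. Calls block until the motion is done:
- ctrl.goto(position, orientation): joint-space move of the TCP to a pose.
- ctrl.move_l(position, vel=0.15, ori=None, contact_N=None): straight line of the TCP; ori=None keeps the orientation; vel is the mean speed in m/s. With contact_N (N) it stops when the force on the tool has changed by that much, and returns True; else False.
- ctrl.movej(angles): joint-space move.
- ctrl.command_gripper(opening): opening from 0.0 (shut) to 1.0 (fully open); the grip force is fixed at half the most; returns when the fingers have stopped.
- ctrl.sleep(seconds).
- ctrl.ik(position, orientation): joint angles nearest the present ones, or None.
- ctrl.read_camera(name): name is "scene" or "side" or "wrist"; returns the picture (384x512x3 uint8, blue, green, red); there is no depth.
- ctrl.camera_params(name): a dict with "fx", "fy", "cx", "cy" (pixels), "pose" (4x4, takes a point from camera to world coordinates); the wrist camera has in their place "T_tool_cam" (4x4, takes a point from camera to tool coordinates, whose origin is the TCP and whose axes are the flange's). Camera axes: x right, y up, looking along -z (the intrinsics and any distortion apply to the point x, -y, -z); pixel columns grow to the right and rows downward; lengths in m; the calibration is good to about 2 mm. A picture is of the moment at which its call begins: read the wrist's pose just before it. camera_params takes no time and is no camera call.
A pose or a line that the arm cannot do raises ctrl.MotionError and nothing moves.
- ctrl.sign_off(): hands the job in; it is judged then, once.
Readings, each from a call of its own:
- ctrl.current_t(): time.
- ctrl.current_q(): joint angles.
- ctrl.current_dq(): joint speeds.
- ctrl.current_effort(): joint torques, N m.
- ctrl.current_tool_pos(): TCP position.
- ctrl.current_eef_rot(): TCP orientation.
- ctrl.current_contact_force(): force on the tool from outside, world axes, zero at the start.
- ctrl.current_wrist_torque(): the same for the moment, N m.
- ctrl.current_grip_width(): opening from 0.0 (shut) to 1.0 (fully open).
- ctrl.current_grasp_force(): force on a finger pad.
Only numpy, scipy, OpenCV 4.12 (cv2) and the standard library are available. Lean on these libraries where they do the work, as an engineer would, in place of code of your own. Each camera call takes 0.05 s, during which the arm holds its last target. There are 200 camera calls.

## Task

The walnut dish is being photographed: first slide the fader on the light console along its track until it is level with the small steel marker beside the track. Then take the dish by its hoop handle, lift it straight up off the serving board, and only once it is up in the air give it a quarter turn (either way), so that the hoop runs across the board instead of along it; keep the dish level all the while, with the walnut staying in the hollow in its middle. Finish still holding the dish, level and motionless with the walnut still in the middle, about 10 cm above the middle of the board; do not put it down or let go, and leave the mug, pepper mill and jar where they are.

Things in the scene. Friction and masses are not known exactly. Their poses are not given: they have to be found in the camera images.
- console: Light control console, flat black box with aluminium face, fixed on the worktop: 100 (its x) x 190 (its y) x 30 mm high. Origin at the centre of its underside. The fader track runs along its y, 20 mm to the -x side of its centre line. It may stand on the left or the right of the work area.
- fader (a joint): Position of the fader along the console's +y, 0 to 0.12 m; 0 is 60 mm to the -y side of the console's centre. Friction about 1.5 N, plus 3 N per m/s; stays where it is left.
- fader_top (a point): Centre of the top of the fader's grip. The grip is a grey upright block 26 (console x) x 18 (along the track) x 32 mm high whose top is 63 mm above the worktop; the console's face round it is at 30 mm.
- marker: Flat dark steel marker fixed on the console's face beside the track: a bar 26 (across the track, its x) x 5 (its y) x 5 mm high with an 18 mm disc at its +x end. Origin: centre of the bar's underside, 18 mm to +x of the console's centre line; axes parallel to the console's. The fader is level with it when the grip's centre has y = 0 in the marker's frame.
- board: Wooden serving board, fixed, 270 (its x, long) x 190 x 18 mm thick, origin at the centre of its underside.
- dish: White round shallow dish, 155 mm across, rim 18.5 mm high, about 0.32 kg, with a fixed hoop handle over it; origin at the centre of its underside, z up. It stands about the middle of the board, hoop along the board's long side. The hoop lies in the dish's x-z plane: thin steel legs rise at x = -71 and +71 mm to a straight wooden bar along x.
- dish_grip (a point): Centre of the hoop's dark wooden bar, on the dish's axis, 115 mm above the dish's origin. The bar is 100 mm long (dish x), 14 mm wide (dish y) and 14 mm high, with free space below it down to the walnut's top, 44 mm above the dish's origin.
- walnut_center (a point): Centre of a loose round walnut, 38 mm diameter, about 20 g, that rolls freely in the hollow in the middle of the dish. The hollow: flat floor 20 mm across, 6 mm above the dish's underside, then a 15 degree slope up to a lip at 32 mm radius; outside that a brim rises at 8 degrees.
- mug: White mug, 80 mm across, 90 mm high, handle at its +y side; origin at the centre of its underside. Stands beyond the work. Leave alone.
- mill: Dark wooden pepper mill, 56 mm across, 155 mm high; origin at the centre of its underside. Leave alone.
- jar: Glass spice jar with steel cap, 56 mm across, 85 mm high; origin at the centre of its underside.. Leave alone.
Mind the look-alikes: they are no part of the job. What is shaped like the dish but purple or red is not meant.

How it is judged:
By the outcome, as a careful person would: the job done as asked, in the order asked, and still so for the second after the job is handed in, while the arm keeps its last pose, push and grip.
It also fails if it takes over 64 s, if anything falls off the work surface, if the arm or the gripper's body presses on something with over 40 N, if the wrist force passes 120 N, or if a joint passes its speed limit or range.

## Working session

There is one attempt and no reset: what is moved stays moved. The work goes in short steps, each a Python script; the robot and the scene stay as the last script left them, time stands still between calls to the robot, and variables do not carry over. Pictures are saved under pics/ and viewed, at most 10 in all, crops included, and the job is handed in when it is done.

```bash
mkdir -p pics; cat > h.py <<'E'
import numpy as np, cv2
from bench import ctrl
def params(n):
    p=ctrl.camera_params(n)
    if 'pose' in p: T=np.array(p['pose'])
    else:
        W=np.eye(4); W[:3,:3]=np.array(ctrl.current_eef_rot()); W[:3,3]=ctrl.current_tool_pos()
        T=W@np.array(p['T_tool_cam'])
    return p,T
def ray(p,T,u,v):
    K=np.array([[p['fx'],0,p['cx']],[0,p['fy'],p['cy']],[0,0,1]])
    d=p.get('dist',p.get('distortion'))
    x,y=cv2.undistortPoints(np.array([[[u,v]]],float),K,None if d is None else np.array(d,float)).ravel()
    return T[:3,3],T[:3,:3]@np.array([x,-y,-1.])
def onplane(p,T,u,v,z):
    o,d=ray(p,T,u,v); return o+d*(z-o[2])/d[2]
def two(r1,r2):
    (a,d),(b,e)=r1,r2
    s=np.linalg.lstsq(np.c_[d,-e],b-a,rcond=None)[0]
    P,Q=a+s[0]*d,b+s[1]*e
    return (P+Q)/2,np.linalg.norm(P-Q)
E
python3 - <<'E'
from h import *
for n in ['scene','side','wrist']:
    p,T=params(n); im=np.array(ctrl.read_camera(n)); np.save(n+'.npy',im)
    cv2.imwrite(f'pics/{n}0.png',im); print(n,{k:v for k,v in p.items() if k not in('pose',)}); print(T.round(3))
print(ctrl.current_t(),ctrl.current_contact_force())
E
```

```text
scene {'fx': 434.693717328151, 'fy': 434.693717328151, 'cx': 258.8584721274451, 'cy': 195.55134405944293}
[[ 0.878 -0.381  0.289  0.88 ]
 [ 0.478  0.692 -0.541 -0.772]
 [ 0.006  0.614  0.79   1.04 ]
 [ 0.     0.     0.     1.   ]]
side {'fx': 435.3235276116913, 'fy': 435.3235276116913, 'cx': 253.73029970045334, 'cy': 193.55345068261013}
[[ 0.97   0.139 -0.198  0.309]
 [-0.241  0.54  -0.806 -1.002]
 [-0.005  0.83   0.558  0.724]
 [ 0.     0.     0.     1.   ]]
wrist {'fx': 270.91784489866313, 'fy': 270.91784489866313, 'cx': 256.0615485525932, 'cy': 196.61238030471782, 'T_tool_cam': array([[ 7.15322405e-04,  9.54614496e-01,  2.97843336e-01,
         8.42516046e-02],
       [ 9.99999363e-01, -4.22808419e-04, -1.04653308e-03,
         1.04416671e-04],
       [-8.73104977e-04,  2.97843895e-01, -9.54614190e-01,
        -1.92719750e-01],
       [ 0.00000000e+00,  0.00000000e+00,  0.00000000e+00,
         1.00000000e+00]])}
[[ 0.444 -0.855 -0.267  0.202]
 [ 0.896  0.424  0.132  0.597]
 [-0.    -0.298  0.955  0.384]
 [ 0.     0.     0.     1.   ]]
0.15 [ 0.21823624  0.26055431 -0.35082385]
```

View pics/scene0.png

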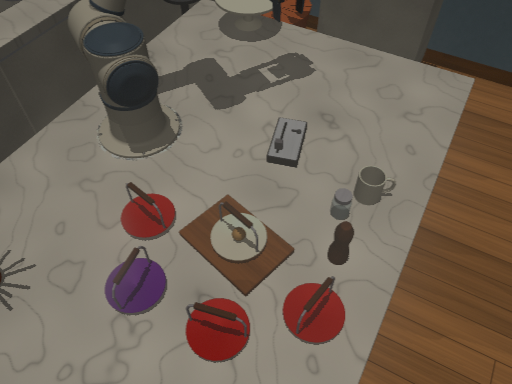

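View pics/side0.png

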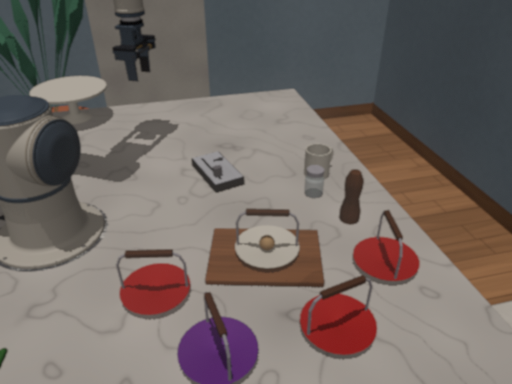

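The scene and side views show the console at scene (287,142) / side (217,170), with the grey fader near (279,142). The board with the white dish and walnut is at scene (239,236) / side (267,247), and its bar is centred at about scene (238,215) / side (268,212).

```bash
python3 - <<'E'
from h import *
s,S=params('scene'); d,D=params('side')
c=[onplane(s,S,u,v,.018)[:2] for u,v in [(228,197),(292,247),(246,288),(181,236)]]
print('board',np.round(c,3),np.mean(c,0)); print([np.linalg.norm(c[i]-c[i-1]).round(3) for i in range(4)])
print('bar',two(ray(s,S,238,215),ray(d,D,268,212)))
print('walnut',two(ray(s,S,239,235),ray(d,D,267,242)))
for n,P,T,pts in [('scene',s,S,[(276,119),(306,125),(298,158),(268,152)]),('side',d,D,[(191,164),(214,153),(243,178),(220,187)])]:
    c=[onplane(P,T,u,v,.03)[:2] for u,v in pts]; print(n,'console',np.round(c,3),np.mean(c,0),[np.linalg.norm(c[i]-c[i-1]).round(3) for i in range(4)])
a=np.load('scene.npy')[100:175,250:325]; b=np.load('side.npy')[140:200,180:255]
a=cv2.resize(a,(400,400),interpolation=2); b=cv2.resize(b,(400,320),interpolation=2)
cv2.imwrite('pics/c1.png',np.hstack([a,np.vstack([b,np.zeros((80,400,3),np.uint8)])]))
E
```

```text
board [[ 0.428 -0.121]
 [ 0.67  -0.184]
 [ 0.62  -0.35 ]
 [ 0.385 -0.301]] [ 0.52564258 -0.23913623]
[np.float64(0.185), np.float64(0.25), np.float64(0.173), np.float64(0.241)]
bar (array([ 0.53166009, -0.23235507,  0.13524875]), np.float64(0.0012840546023292346))
walnut (array([ 0.53148909, -0.23300156,  0.04514341]), np.float64(0.0047510133278238845))
scene console [[0.403 0.238]
 [0.505 0.261]
 [0.547 0.111]
 [0.451 0.089]] [0.47664339 0.17480744] [np.float64(0.157), np.float64(0.105), np.float64(0.155), np.float64(0.098)]
side console [[0.403 0.216]
 [0.486 0.27 ]
 [0.544 0.092]
 [0.468 0.06 ]] [0.47526786 0.15931434] [np.float64(0.169), np.float64(0.099), np.float64(0.187), np.float64(0.083)]
```

View pics/c1.png

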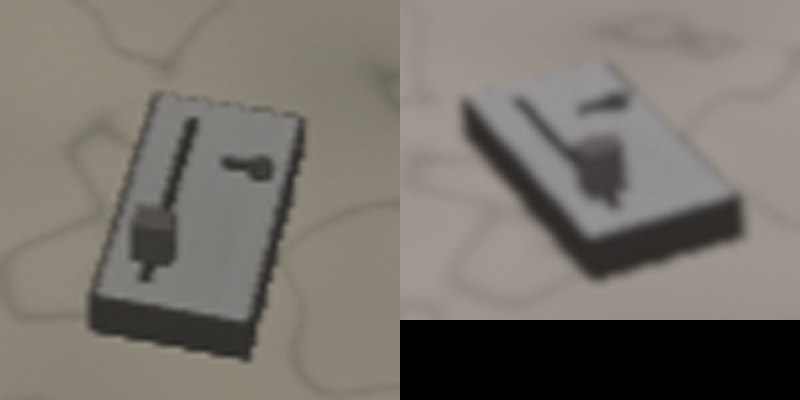

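The crop shows the console with its steel marker disc on the right (+x). The fader is near the -y end of the track and has to go about 5 cm towards +y. Bar z 0.135 matches the expected 0.133. Next is a closer look with the wrist camera over the console.

```bash
cat >> h.py <<'E'
def down(u):  # tool pointing down, tool y along the horizontal direction u
    u=np.r_[np.array(u[:2])/np.linalg.norm(u[:2]),0]; z=np.array([0,0,-1.]); return np.c_[np.cross(u,z),u,z]
E
python3 - <<'E'
from h import *
u=np.array([-.28,.96]); u/=np.linalg.norm(u); x=np.array([u[1],-u[0]])
P=np.r_[np.array([.476,.165])+.045*x,.23]
print(ctrl.ik(P,down(u)))
ctrl.goto(P,down(u)); p,T=params('wrist'); im=np.array(ctrl.read_camera('wrist'))
np.save('w1.npy',im); np.save('w1T.npy',T); cv2.imwrite('pics/w1.png',im); print(ctrl.current_t(),ctrl.current_q())
E
```

```text
[ 1.26486176e+01  1.99849680e+01  8.48180957e+01 -2.54444375e-14
  7.51969363e+01 -9.36115871e+01]
1.8583 [ 1.27212463e+01  1.99961427e+01  8.48159311e+01  8.33499130e-03
  7.51947244e+01 -9.35672089e+01]
```

View pics/w1.png

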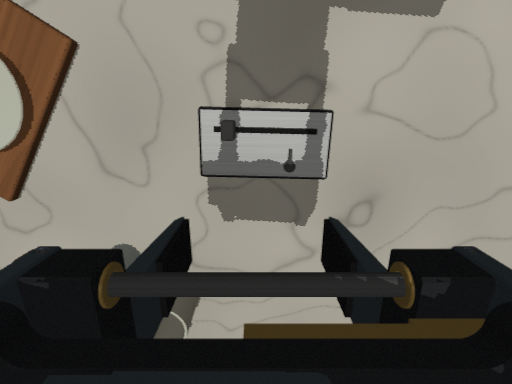

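The wrist view shows the console at (199–333, 107–178), the fader near (228,130), and the marker with its bar near (290,153) and disc near (289,166). I'll segment these precisely.

```bash
python3 - <<'E'
from h import *
p,_=params('wrist'); T=np.load('w1T.npy'); im=np.load('w1.npy'); g=cv2.cvtColor(im,6)
# console outline: dark border
m=((g<50)*255).astype(np.uint8); m[:95]=0; m[190:]=0
n,l,st,ce=cv2.connectedComponentsWithStats(m)
for i in range(1,n):
    if st[i,4]>8: print(st[i],ce[i].round(1))
np.set_printoptions(linewidth=250)
print(g[116:144,214:244]); print(g[144:176,280:300])
big=cv2.resize(im[100:185,190:340],None,fx=5,fy=5,interpolation=cv2.INTER_NEAREST); cv2.imwrite('pics/w1c.png',big)
E
```

```text
[  0  95  33  57 467] [ 23.8 121.4]
[ 15  95  43  95 582] [ 36.1 141.5]
[199 107 134   6 283] [265. 109.]
[199 115   1  19  19] [199. 124.]
[214 120 103  21 538] [262.7 130.3]
[200 142   1  18  18] [200.  150.5]
[284 163  11   9  77] [289.  167.1]
[201 165 124  14 233] [259.5 176.2]
[[173 173 173 172 173 149  95  95  94  94  95  95  95  94  95  95  94  95  94  95  95  94  95  94  94 139 172 173 172 173]
 [173 173 173 174 153 105  96  95  96  96  96  97  96  96  97  96  97  95  96  97  97  96  97  97  97 104 147 175 175 174]
 [172 172 172 172 169 166 144  95  95  94  95  94  95  93  95  95  95  95  95  94  95  94  95  95  95  95 140 173 173 173]
 [171 172 172 172 172 151 103  94  94  95  89  81  82  87  94  94  94  93  92  94  92  93  93  93  93  92 139 171 170 171]
 [170 171 171 171 171 149  94  86  66  56  48  45  44  45  48  48  47  48  49  50  71  89  96  95  94  95 139 171 172 172]
 [169 169 169 170 169 146  82  59  51  50  49  50  49  48  48  47  49  47  46  39  44  74  92  93  92 134 167 170 169 170]
 [172 173 172 172 172 147  68  49  51  50  51  52  52  51  51  51  52  50  48 
[... 4585 characters left out ...]
33  33  34  33  67  93  94  94  94]
 [ 93  94  95  79  41  35  34  34  34  34  35  35  36  34  42  73  95  94  95  94]
 [ 94  93  95  83  54  34  34  34  35  35  36  34  33  36  57  84  93  93  94  94]
 [ 94  95  95  93  81  52  34  34  34  33  34  33  34  50  79  94  95  95  95  95]
 [ 95  96  95  95  94  82  53  36  34  35  34  34  48  78  93  95  94  94  95  94]
 [ 97  96  97  95  96  95  92  86  73  64  71  85  92  95  96  95  94  96  96  96]
 [ 92  93  92  93  94  94  94  93  91  91  92  94  94  95  95  95  95  95  96  96]
 [ 90  90  90  90  90  91  91  91  91  91  92  92  91  92  92  91  92  92  92  92]
 [ 90  89  89  88  89  90  89  90  89  89  91  89  91  90  90  90  91  91  90  92]]
```

View pics/w1c.png

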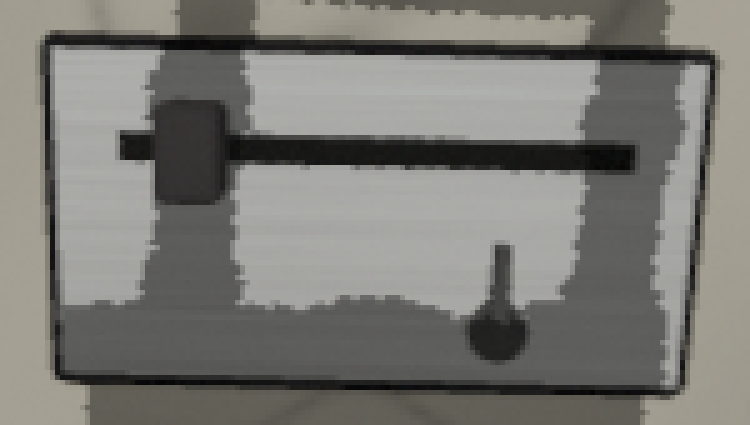

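The close-up shows the fader top at px x 221–232.5, y 120.5–140.5. The marker bar is at column ≈290, rows 149–163, and the track runs from (214,129) to (316.5,131.5).

```bash
python3 - <<'E'
from h import *
p,_=params('wrist'); T=np.load('w1T.npy')
f=lambda u,v,z: onplane(p,T,u,v,z)[:2]
c=[f(190+a/5-.4,100+b/5-.4,.03) for a,b in [(46,37),(714,57),(684,391),(57,379)]]
print(np.round(c,4),np.mean(c,0),[np.linalg.norm(c[i]-c[i-1]).round(4) for i in range(4)])
C=np.mean(c,0); t0,t1=f(213.7,128.7,.03),f(316.6,131.6,.03)
for d in (c[1]-c[0],c[2]-c[3],t1-t0): print('ang',np.degrees(np.arctan2(d[1],d[0])))
u=(c[1]-c[0])+(c[2]-c[3]); u/=np.linalg.norm(u); x=np.array([u[1],-u[0]])
loc=lambda P:(np.array([(P-C)@x,(P-C)@u])*1e3).round(1)
F=f(226.9,130.5,.063); M=f(290,155.5,.035); Dk=f(289.2,167.5,.035)
for n,P in dict(track0=t0,track1=t1,fader=F,bar=M,disc=Dk,barend=f(290,148.6,.035)).items(): print(n,P.round(4),loc(P))
np.savez('con.npz',C=C,u=u,x=x,F=F,M=M)
E
```

```text
[[0.454  0.0771]
 [0.4073 0.2555]
 [0.4985 0.2812]
 [0.5472 0.1015]] [0.47673491 0.17881738] [np.float64(0.0963), np.float64(0.1844), np.float64(0.0947), np.float64(0.1862)]
ang 104.6751595982005
ang 105.17019214989902
ang 104.73197357903922
track0 [0.4765 0.1036] [-19.6 -72.6]
track1 [0.4395 0.2441] [-19.1  72.7]
fader [0.4707 0.1248] [-19.8 -50.6]
bar [0.4816 0.2179] [14.8 36.5]
disc [0.4985 0.2223] [32.2 36.4]
barend [0.4723 0.2148] [ 5.  35.9]
```

```bash
python3 - <<'E'
from h import *
k=np.load('con.npz'); C,u,x,F=[k[i] for i in 'CuxF']; R=down(u)
s=C-.0198*x-.0506*u; e=C-.0198*x+.0364*u
ctrl.goto(np.r_[s,.12],R); print(ctrl.move_l(np.r_[s,.037],.1,contact_N=10))
ctrl.command_gripper(0.15); print(ctrl.current_grip_width()*91, ctrl.current_grasp_force())
ctrl.command_gripper(0.0); print(ctrl.current_grip_width()*91, ctrl.current_grasp_force(),ctrl.current_contact_force())
ctrl.move_l(np.r_[e,.037],.07); ctrl.sleep(.3); print(ctrl.current_tool_pos(),e,ctrl.current_contact_force())
ctrl.command_gripper(0.7); ctrl.move_l(np.r_[e,.13],.15)
ctrl.goto(np.r_[C+.045*x+.0364*u,.2],R); ctrl.sleep(.2)
p,T=params('wrist'); im=np.array(ctrl.read_camera('wrist'))
np.save('w2.npy',im); np.save('w2T.npy',T)
cv2.imwrite('pics/w2c.png',cv2.resize(im[80:200,180:340],None,fx=5,fy=5,interpolation=cv2.INTER_NEAREST)); print(ctrl.current_t())
E
```

```text
False
17.38723733976538 29.99996155500412
17.324919906660227 30.00005453824997 [ 0.21766449 -0.6983854  -0.55716927]
[0.44831998 0.20876449 0.0370185 ] [0.44822849 0.20889036] [ 1.76457412  1.08305028 -2.68156649]
8.7833
```

View pics/w2c.png

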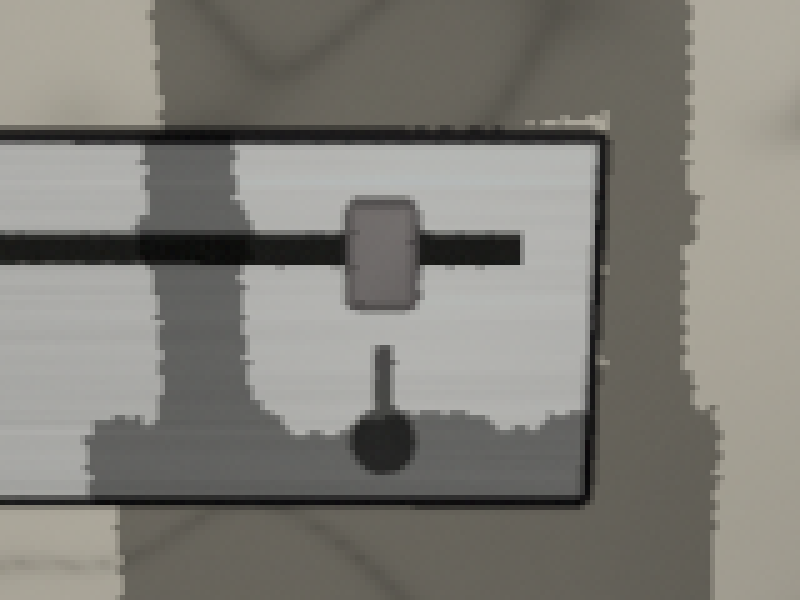

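The fader is centred at crop x 382 and the bar and disc at 383, with the camera directly above, so they're level to within 0.5 mm. Now I'll look at the dish from above.

```bash
python3 - <<'E'
from h import *
a=np.radians(77); u=np.array([np.cos(a),np.sin(a)]); R=down(u); P=ctrl.current_tool_pos()
ctrl.move_l([P[0],P[1],.33],.25)
t=np.array([.5316,-.2327])-.05*R[:2,0]
ctrl.goto(np.r_[t,.33],R); ctrl.sleep(.2)
p,T=params('wrist'); im=np.array(ctrl.read_camera('wrist')); np.save('w3.npy',im); np.save('w3T.npy',T)
cv2.imwrite('pics/w3.png',im); print(ctrl.current_t(),ctrl.current_q())
E
```

```text
11.4333 [-2.81750441e+01  2.33859559e+01  6.38190948e+01  3.33168564e-03
  9.27874528e+01 -1.05231265e+02]
```

View pics/w3.png

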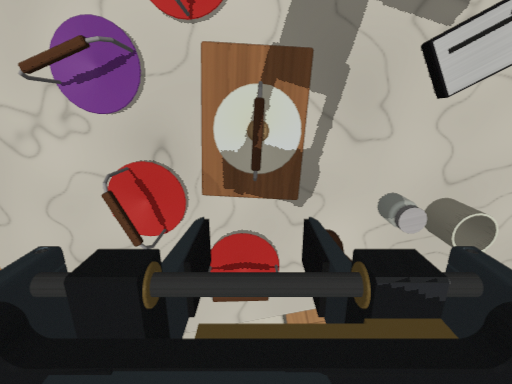

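The wrist view shows the dark bar running from about (259,97) to (257,170) over the white dish. The board corners are at about (202,41), (313,48), (298,200) and (202,194).

```bash
python3 - <<'E'
from h import *
p,_=params('wrist'); T=np.load('w3T.npy'); im=np.load('w3.npy'); g=cv2.cvtColor(im,6)
m=np.zeros_like(g); m[92:176,245:272]=((g<62)[92:176,245:272])*255
m=cv2.morphologyEx(m,cv2.MORPH_OPEN,np.ones((5,5),np.uint8))
k=cv2.findContours(m,0,2)[0]; k=max(k,key=cv2.contourArea); r=cv2.minAreaRect(k); b=cv2.boxPoints(r); print(r)
q=np.array([onplane(p,T,*v,.140)[:2] for v in b]); L=[np.linalg.norm(q[i]-q[i-1]) for i in range(4)]; print('bar',q.round(4),q.mean(0),np.round(L,4))
d=q[0]-q[-1] if L[0]>L[1] else q[1]-q[0]; print('bar ang',np.degrees(np.arctan2(d[1],d[0])))
M=cv2.inRange(cv2.cvtColor(im,40),(3,70,40),(20,255,255)); M[:35]=0; M[205:]=0; M[:,:190]=0; M[:,320:]=0
K=max(cv2.findContours(M,0,2)[0],key=cv2.contourArea); K=cv2.approxPolyDP(cv2.convexHull(K),6,True).reshape(-1,2); print(K)
for pts in (K,np.array([(202,41),(313,48),(298,200),(202,194)])):
    c=np.array([onplane(p,T,*map(float,v),.018)[:2] for v in pts]); print('board',c.round(4),c.mean(0),[np.linalg.norm(c[i]-c[i-1]).round(4) for i in range(len(c))])
E
```

```text
((257.3656005859375, 133.99484252929688), (9.723580360412598, 72.29270935058594), 2.2025980949401855)
bar [[ 0.5743 -0.2486]
 [ 0.4802 -0.2227]
 [ 0.4835 -0.2103]
 [ 0.578  -0.2351]] [ 0.52900187 -0.22919558] [0.014  0.0977 0.0129 0.0977]
bar ang 164.6324798756555
[[203  41]
 [312  48]
 [296 199]
 [202 194]]
board [[ 0.3696 -0.2845]
 [ 0.4201 -0.1103]
 [ 0.6745 -0.1839]
 [ 0.6236 -0.3604]] [ 0.52193524 -0.23476904] [np.float64(0.265), np.float64(0.1813), np.float64(0.2648), np.float64(0.1837)]
board [[ 0.3693 -0.2861]
 [ 0.4205 -0.1087]
 [ 0.6774 -0.1805]
 [ 0.6236 -0.3604]] [ 0.52266177 -0.23390332] [np.float64(0.2649), np.float64(0.1847), np.float64(0.2668), np.float64(0.1878)]
```

Bar centre is (0.529,-0.229) at -15.4°, 97.7 x 13 mm, which agrees with its known size and the two-view estimate. Board centre is (0.5225,-0.2345). Grasp and lift next.

```bash
python3 - <<'E'
from h import *
a=np.radians(74.5); R=down([np.cos(a),np.sin(a)]); c=np.array([.529,-.2292])
ctrl.goto(np.r_[c,.22],R); ctrl.sleep(.2)
print(ctrl.move_l(np.r_[c,.114],.06,contact_N=8),ctrl.current_tool_pos())
ctrl.command_gripper(.3); ctrl.command_gripper(0.0); ctrl.sleep(.4)
print(ctrl.current_grip_width()*91,ctrl.current_grasp_force(),ctrl.current_contact_force(),ctrl.current_wrist_torque())
ctrl.move_l(np.r_[c,.214],.04); ctrl.sleep(.5)
print(ctrl.current_contact_force(),ctrl.current_wrist_torque(),ctrl.current_q(),ctrl.current_t())
for s in (90,-90):
    b=a+np.radians(s); print(s,ctrl.ik(np.r_[.5225,-.2345,.214],down([np.cos(b),np.sin(b)])))
A=np.array(ctrl.read_camera('scene'))[110:290,160:320]; B=np.array(ctrl.read_camera('side'))[130:310,190:350]
f=lambda i:cv2.resize(i,(400,450),interpolation=2); cv2.imwrite('pics/l1.png',np.hstack([f(A),f(B)]))
E
```

```text
False [ 0.52917151 -0.22929167  0.11428231]
13.276230877166357 29.9864262342453 [-0.68237094  0.15607479 -3.30396457] [-0.07827054  0.03807516 -0.03729497]
[-0.65303245 -0.45432305 -4.51291661] [ 0.01005829 -0.02425724  0.02135194] [-2.93594884e+01  2.31266039e+01  8.23405038e+01  2.16032691e-03
  7.45276234e+01 -1.03860727e+02] 18.7417
90 [-3.01441216e+01  2.28136726e+01  8.28745619e+01 -2.54444375e-14
  7.43117655e+01  1.65355878e+02]
-90 [-3.01441216e+01  2.28136726e+01  8.28745619e+01 -2.54444375e-14
  7.43117655e+01 -1.46441216e+01]
```

View pics/l1.png

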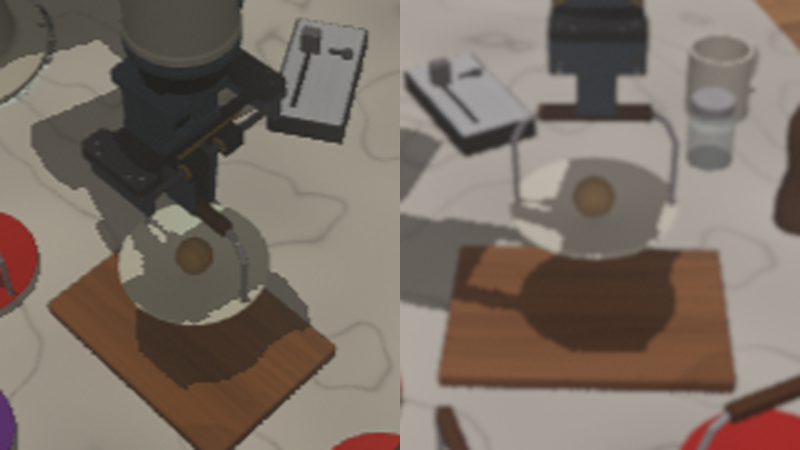

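The dish is up and level, with the walnut in the middle (crop (593,197) in the side view). The bar is horizontal in the pads. Now the quarter turn, moving to the board's middle as it turns.

```bash
python3 - <<'E'
from h import *
a=np.radians(-15.5); R=down([np.cos(a),np.sin(a)])
P=ctrl.current_tool_pos(); t=np.r_[.5225,-.2345,.214]
ctrl.move_l(t,.0085/5,ori=R); ctrl.sleep(1.0)
print(ctrl.current_t(),ctrl.current_q(),ctrl.current_tool_pos(),ctrl.current_eef_rot(),abs(np.array(ctrl.current_dq())).max(),ctrl.current_grip_width()*91,ctrl.current_wrist_torque(),ctrl.current_contact_force())
A=np.array(ctrl.read_camera('scene'))[110:290,160:320]; B=np.array(ctrl.read_camera('side'))[130:310,190:350]
f=lambda i:cv2.resize(i,(400,450),interpolation=2); cv2.imwrite('pics/l2.png',np.hstack([f(A),f(B)]))
E
```

```text
22.7833 [-3.01455446e+01  2.28130962e+01  8.28762373e+01 -6.69897251e-04
  7.43126298e+01 -1.46452216e+01] [ 0.52247254 -0.2345053   0.21399584] [[ 2.67240763e-01  9.63629791e-01 -3.52840186e-05]
 [ 9.63629791e-01 -2.67240763e-01  7.47401009e-06]
 [-2.22714926e-06 -3.59980917e-05 -9.99999999e-01]] 0.03737157704982033 13.640620550214164 [-0.09461414  0.05355694 -0.02949327] [ 0.05904046  0.0318997  -3.83143892]
```

View pics/l2.png

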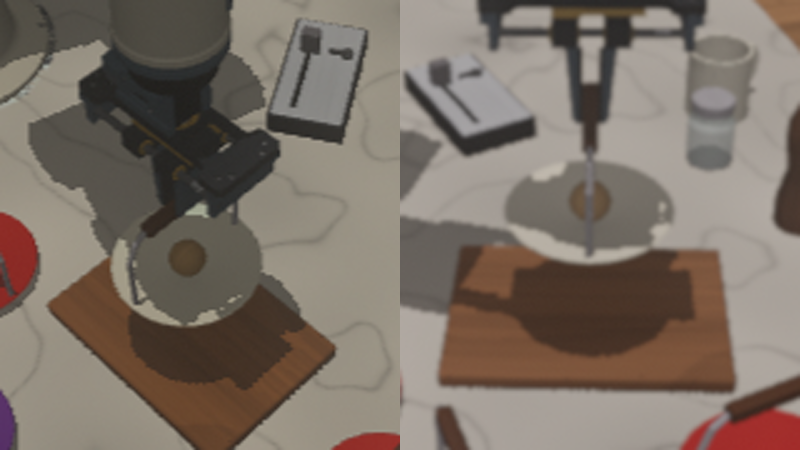

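The hoop now runs across the board, and the dish is level with the walnut at its centre (side crop (590,200)). I'll let it settle, then hand in.

```bash
python3 - <<'E'
from h import *
ctrl.sleep(2.5); print(abs(np.array(ctrl.current_dq())).max(),ctrl.current_t()); print(ctrl.sign_off())
E
```

```text
0.06574634230053078 25.3833
the job is handed in; nothing more can be done
None
```

The job is handed in: the fader is level with the marker, and the arm is holding the dish level and still about 10 cm above the middle of the board, turned a quarter turn, with the walnut in the middle.

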